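Unload the glued plaque

TASK

The glue under the plaque's medallion has set: take the brass weights off it one at a time from the top down, and stand each in the well of its own size in the caddy. Then lay the plaque, medallion up, squarely and centred across the two battens of the drying rack, between the pins. Set everything down gently, without letting anything drop or fall.

Things in the scene. Friction and masses are not known exactly. Their poses are not given: they have to be found in the camera images.
- weight_small_centre (a point): smallest of three plain brass cylinder weights, diameter 25 mm, height 26 mm, about 110 g; starts on top of the pile, on the middle weight. The point is its centre, half-way up; z is its axis (up), its yaw is of no meaning.
- weight_middle_centre (a point): middle-sized of three plain brass cylinder weights, diameter 37 mm, height 28 mm, about 250 g; starts second from the top, between the small and the large weight. The point is its centre, half-way up; z is its axis (up), its yaw is of no meaning.
- weight_large_centre (a point): largest of three plain brass cylinder weights, diameter 50 mm, height 30 mm, about 480 g; starts lowest of the three, standing on the medallion of the plaque. The point is its centre, half-way up; z is its axis (up), its yaw is of no meaning.
- plaque_centre (a point): loose dark wooden plaque, 124 x 64 mm, 16 mm thick (its upper 4 mm are stepped in by 4 mm), 240 g, a round bronze medallion (50 mm across, 10 mm thick) fixed on the middle of its upper face; lies on a fixed plywood board (206 x 100 mm, top 12 mm above the table) under the pile of weights. The point is the centre of the wood, 8 mm above its underside; x along its length, y across its 64 mm width, z up.
- well_small (a point): place of the 25 mm weight: round well 35 mm across, 8 mm deep, with a bevelled rim, in a fixed 88 mm square wooden block. The three blocks stand in a row, 90 mm apart, in a low wooden caddy; their order changes. The point is the centre of the well's floor, 16 mm above the table (block top: 24 mm); z up, x along the row, y across it.
- well_middle (a point): place of the 37 mm weight: round well 47 mm across, 8 mm deep, with a bevelled rim, in a fixed 88 mm square wooden block. The three blocks stand in a row, 90 mm apart, in a low wooden caddy; their order changes. The point is the centre of the well's floor, 16 mm above the table (block top: 24 mm); z up, x along the row, y across it.
- well_large (a point): place of the 50 mm weight: round well 60 mm across, 8 mm deep, with a bevelled rim, in a fixed 88 mm square wooden block. The three blocks stand in a row, 90 mm apart, in a low wooden caddy; their order changes. The point is the centre of the well's floor, 16 mm above the table (block top: 24 mm); z up, x along the row, y across it.
- rack_centre (a point): fixed drying rack: two wooden battens along y, 116 mm long, 14 wide, 24 high, at x = -40 and +40 mm, tied low down by two thin rods; on each batten two steel pins, 9 mm high, 6 thick, at y = -47 and +47 mm: the plaque lies between the pins. The point is the rack's centre, level with the battens' top (24 mm above the table); the plaque's length is to lie along x (either way round), z up.
Not all that is in view belongs to the job. Leave any turquoise look-alike of the part that bears weight_middle_centre alone.

How it is judged:
By the outcome, as a careful person would: the job done as asked, in the order asked, and still so for the second after the job is handed in, with the robot touching nothing.
It also fails if it takes over 120 s, if anything falls off the work surface, if the arm or the gripper's body presses on something with over 40 N, if the wrist force passes 120 N, or if a joint passes its speed limit or range.

ROBOT

A 6-joint arm with a two-finger parallel gripper is mounted at the origin on a cart in front of the work surface, level with it; the furniture and walls round the work are solid. World frame = base frame: x ahead of the robot, y to its left, z up, the work surface at z = 0. Lengths are in m, angles in rad, forces in N, time in s.
With the tool pointing down it reaches from about 0.25 to 0.725 m from the base axis. Payload 4 kg.
Tool frame: the origin (TCP) lies at the very end of the fingers, on their centre line; the grasp point (between the pads) lies 19 mm behind it; z points along the fingers, y is the line along which they close (so a half turn about z gives the same grasp; the last joint's range is limited). The gripper opens to 85 mm and grips with 20 to 120 N. Pads are 22 mm wide; open, the fingers measure 114 mm over their backs; the gripper's body (76 mm by 85 mm) begins 54 mm behind the grasp point. The pads swing forward as they close: fully open they stand 13 mm farther back than shut.
Start: joints at [-1.164, 0.241, 0.005, 1.335, 0, 1.571], TCP at [0.198, -0.459, 0.231] pointing down, gripper open.
Joint ranges: [-2.72, 2.72], [-1.05, 1.87], [-1.09, 1.28], [-1.99, 2.15], [-1.42, 1.44], [-3.14, 3.14]. Speed limits (rad/s): [2.79, 2.79, 3.14, 3.14, 3.14, 3.14].

INTERFACE

Orientations are given as a unit quaternion [x, y, z, w].
In Python, from workcell import bot, vision, workorder, boxes_of gives the robot as it stands.
- The arm moves only by the tool send_rows, never from a script. Its argument "motion" is text: rows parted by semicolons, each of 5 numbers parted by spaces: the closure, from -1 (fully open) to 1 (shut), so that 0 is half open, then the shift along the tool's x, y, z in cm, then the turn about the tool's z in rad. In form: claw x y z twist; .... A call has 1 to 5 rows; each row is the pose to reach, as a shift and turn from the pose commanded when the call began, along the tool's axes at that moment; what a row does not reach only later rows make up. A row lasts 1/10 s, in which the tool goes at most 50 mm and 8.59 degrees, less where a joint would pass 70% of its speed; a pose out of reach is approached as far as the arm can. A call with a gripper value outside its range is refused whole. The fingers move at their own pace and stop on an object; the grip force is fixed at half the most. Time passes only in rows, so rows that repeat a pose let the fingers close. It gives the time, the measured TCP pose, the force, the opening and the grip force at its end, in the units of the state.
- bot.get_obs(): the state, without advancing time (a new reading comes with each control period).
- vision.camera(name): name is "side" or "top"; returns the picture (400x640x3 uint8, red, green, blue); there is no depth.
- vision.camera_model(name): a dict with "fov_y" (degrees; the focal length in pixels is half the picture's height over the tangent of half this angle, whatever the lens; pixels are square), "cx", "cy" (the principal point, pixels), "world_from_camera" (4x4, takes a point from camera to world coordinates). Camera axes: x right, y down, z forward; pixel columns grow to the right and rows downward; lengths in m; the calibration is good to about 2 mm. A picture is of the moment at which its call begins. camera_model takes no time and is no camera call.
- workorder.job_done(): hands the job in; it is judged then, once.
Trained networks look in the newest picture that a camera, given by its name, has taken for a name from the list of things; names that differ only in an ending like _2 or _b are one class to them, and where a whole thing is asked for, a point or a joint stands for the part that bears it (a point fixed in the world has none). Each returns a list of dicts, best first, with "conf" (0 to 1); they miss things now and then, are a little off and sometimes report something else, mostly with a low value. They report only what shows in the picture. A call takes as long as a camera call. They do not tell look-alikes from the thing itself.
- boxes_of(camera, target): "rect" ([centre column, centre row, width, height] in pixels, round what is visible of it).
The state is a dict: "clock": time; "joint_pos": joint angles; "joint_vel": joint speeds; "tau": joint torques, N m; "eef_pos": TCP position; "tool_rot": TCP orientation; "ft_force": force on the tool from outside, world axes, zero at the start; "ft_torque": the same for the moment, N m; "grip_width": finger opening in m; "grasp_force": force on a finger pad.
Only numpy, scipy, OpenCV 4.12 (cv2) and the standard library are available. Lean on these libraries where they do the work, as an engineer would, in place of code of your own. Each camera call takes 0.05 s, during which the arm holds its last target. There are 200 camera calls.

## Working session

There is one attempt and no reset: what is moved stays moved. The work goes in short steps, Python scripts to look and compute and a tool call to move; the robot and the scene stay as the last step left them, time stands still between calls to the robot, and variables do not carry over. Pictures are saved under pics/ and viewed, at most 14 in all, crops included, and the job is handed in when it is done.

Besides the shell and the picture viewer there is one more tool, called after "Call:" as name(argument=value, ...) on one line, values as JSON. send_rows: Moves the arm, as the interface text tells. Its arguments: {"type":"object","properties":{"motion":{"type":"string"}},"required":["motion"]}

```bash
mkdir -p pics; ls; python3 - <<'E'
from workcell import bot, vision, workorder, boxes_of
import cv2,numpy as np
o=bot.get_obs(); print(o['clock'],o['eef_pos'],o['tool_rot'],o['grip_width'])
for c in('side','top'):
    m=vision.camera_model(c); print(c,m['fov_y'],m['cx'],m['cy'],np.round(m['world_from_camera'],4).tolist(), [k for k in m])
    im=vision.camera(c); cv2.imwrite(f'pics/{c}0.png',im[:,:,::-1])
    for t in ['weight_small_centre','weight_middle_centre','weight_large_centre','plaque_centre','well_small','well_middle','well_large','rack_centre']:
        print(c,t,[(np.round(d['rect'],1).tolist(),round(d['conf'],2)) for d in boxes_of(c,t)][:4])
E
```

```text
pics
0.0 [ 0.19757423 -0.45861696  0.23040847] [ 9.79387300e-01  2.01988671e-01 -2.01178471e-04 -1.02625261e-03] 0.08526293517649619
side 52.38626946044915 313.8042066607429 192.10694136901157 [[0.9482, -0.1641, 0.2719, 0.316], [-0.3175, -0.5066, 0.8016, -0.7195], [0.0062, -0.8464, -0.5325, 0.5578], [0.0, 0.0, 0.0, 1.0]] ['fov_y', 'cx', 'cy', 'world_from_camera']
side weight_small_centre [([310.1, 190.3, 8.6, 13.5], 0.64)]
side weight_middle_centre [([307.5, 199.6, 15.0, 12.1], 0.61), ([246.1, 204.7, 18.3, 17.0], 0.5), ([275.6, 172.2, 37.8, 28.9], 0.28)]
side weight_large_centre [([308.2, 212.8, 19.3, 15.7], 0.85)]
side plaque_centre [([308.3, 223.8, 60.2, 27.9], 0.94), ([310.8, 190.6, 10.4, 14.6], 0.49)]
side well_small [([393.0, 271.9, 57.6, 42.3], 0.73)]
side well_middle [([304.3, 291.0, 54.4, 45.6], 0.96)]
side well_large [([276.8, 170.9, 39.0, 30.8], 0.66), ([347.9, 280.6, 59.2, 42.1], 0.64)]
side rack_centre [([276.1, 169.3, 37.4, 24.5], 0.8)]
top 43.78430538752206 322.5536200850522 200.97252389728268 [[0.0076, -0.9841, 0.1775, 0.3178], [-0.9997, -0.0035, 0.0232, -0.0176], [-0.0223, -0.1776, -0.9838, 1.3486], [0.0, 0.0, 0.0, 1.0]] ['fov_y', 'cx', 'cy', 'world_from_camera']
top weight_small_centre []
top weight_middle_centre [([335.8, 203.8, 11.0, 13.2], 0.48), ([407.4, 203.4, 40.1, 35.2], 0.48), ([294.2, 249.2, 13.0, 13.9], 0.47), ([335.4, 206.9, 23.2, 48.9], 0.25)]
top weight_large_centre [([334.4, 205.9, 17.2, 20.9], 0.52)]
top plaque_centre [([335.6, 205.8, 23.1, 48.1], 0.62)]
top well_small [([408.6, 169.3, 31.4, 30.5], 0.59)]
top well_middle [([406.4, 234.6, 33.4, 35.1], 0.63)]
top well_large [([406.6, 202.6, 41.5, 33.7], 0.73)]
top rack_centre [([236.8, 208.2, 49.8, 41.8], 0.97)]
```

```bash
python3 - <<'E'
import cv2
a=cv2.imread('pics/side0.png')[110:330,180:450]; b=cv2.imread('pics/top0.png')[130:290,190:450]
cv2.imwrite('pics/side0c.png',cv2.resize(a,None,fx=2.7,fy=2.7,interpolation=3)); cv2.imwrite('pics/top0c.png',cv2.resize(b,None,fx=3,fy=3,interpolation=3))
E
```

```text
(no output)
```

View pics/side0.png

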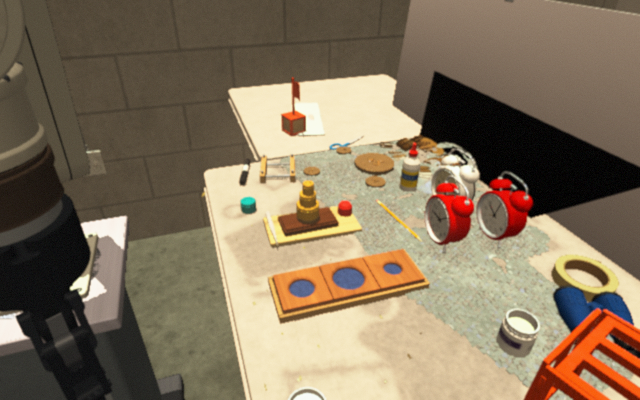

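View pics/side0c.png

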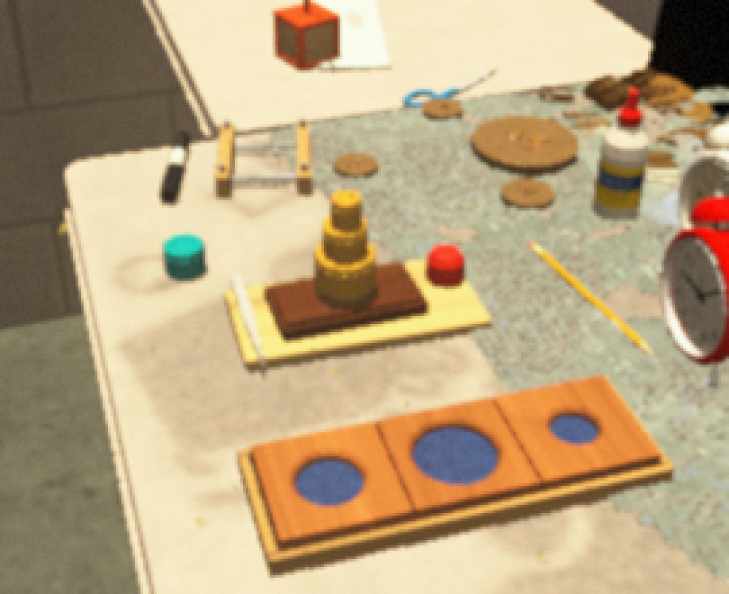

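View pics/top0c.png

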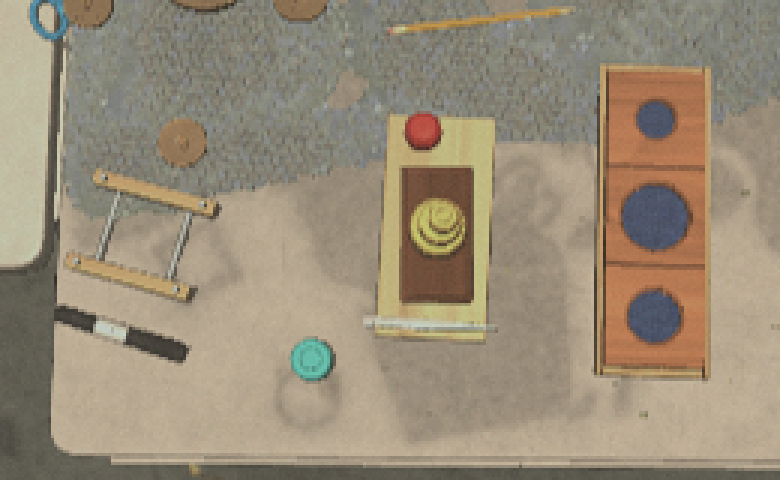

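Side view: the brass pile stands on the plaque at (308,205), the caddy holds the middle, large and small wells from left to right, and the rack is at (276,170). The top view shows the pile at (335,205), the wells at column ~407 and the rack at (237,208).

There are two candidates for the middle weight: the brass one in the pile, side (307,200) / top (336,204), and the turquoise loose one, side (248,205) / top (294,249). The brass one fits, because it sits between the small and large weights; the crops confirm this. The red ball and the white rod on the board are obstacles.

```bash
cat > h.py <<'E'
import numpy as np, cv2
from workcell import bot, vision, workorder, boxes_of
def cam(c):
    m=vision.camera_model(c); return 200/np.tan(np.radians(m['fov_y']/2)),m['cx'],m['cy'],np.array(m['world_from_camera'])
def ray(c,p,z):
    f,cx,cy,T=cam(c); d=T[:3,:3]@np.array([(p[0]-cx)/f,(p[1]-cy)/f,1]); o=T[:3,3]
    return (o+d*(z-o[2])/d[2])[:2]
def proj(c,P):
    f,cx,cy,T=cam(c); q=(np.atleast_2d(P)-T[:3,3])@T[:3,:3]; return np.c_[f*q[:,0]/q[:,2]+cx,f*q[:,1]/q[:,2]+cy]
def snap(c,name=None):
    im=vision.camera(c)[:,:,::-1].copy()
    if name: cv2.imwrite(f'pics/{name}.png',im)
    return im
def blobs(mask,amin=8):
    n,l,s,ce=cv2.connectedComponentsWithStats(mask.astype(np.uint8)); return [(s[i,4],ce[i],l==i) for i in range(1,n) if s[i,4]>=amin]
def tool():
    o=bot.get_obs(); q=o['tool_rot']; from scipy.spatial.transform import Rotation as R
    return o,R.from_quat(q).as_matrix()
E
python3 - <<'E'
from h import *
for c,roi in(('side',(180,110,450,330)),('top',(190,130,450,290))):
    im=cv2.imread(f'pics/{c}0.png'); hsv=cv2.cvtColor(im,cv2.COLOR_BGR2HSV)
    M=np.zeros(im.shape[:2],bool); M[roi[1]:roi[3],roi[0]:roi[2]]=1
    H,S,V=[hsv[:,:,i].astype(int) for i in range(3)]
    for a,p,m in blobs(M&(H>100)&(H<130)&(S>70),30):
        r=cv2.fitEllipse(max(cv2.findContours(m.astype(np.uint8),0,1)[0],key=len))
        print(c,'well',a,np.round(p,1),'z16',np.round(ray(c,p,.016),4),'z24',np.round(ray(c,p,.024),4),np.round(r[1],1))
    print(c,'plq bgr',im[219,325] if c=='side' else im[222,326], 'caddy',im[280,360] if c=='side' else im[180,402],'brass',im[212,308] if c=='side' else im[203,337],'ply', im[232,280] if c=='side' else im[180,345],'batten',im[160,264]if c=='side' else im[192,240])
    for a,p,m in blobs(M&(V<125)&((H<12)|(H>170))&(S>90),100):
        ct=max(cv2.findContours(m.astype(np.uint8),0,1)[0],key=len)
        print(c,'dark',a,np.round(p,1))
        b=cv2.boxPoints(cv2.minAreaRect(ct)); print(np.round([ray(c,q,.024) for q in b],4).tolist())
    for a,p,m in blobs(M&(H>12)&(H<24)&(S>85)&(V>150),15): print(c,'yel',a,np.round(p,1))
E
```

```text
side well 102 [392.2 268.6] z16 [ 0.6484 -0.2135] z24 [ 0.6435 -0.221 ] [ 7.4 15. ]
side well 437 [348.2 278.2] z16 [ 0.5576 -0.2112] z24 [ 0.554  -0.2187] [17.9 28.8]
side well 267 [301.4 288.2] z16 [ 0.4669 -0.2082] z24 [ 0.4647 -0.2157] [14. 22.]
side plq bgr [ 44  78 138] caddy [148 108  92] brass [ 42 123 155] ply [132 230 250] batten [104 204 246]
side dark 210 [307.3 225.6]
[[0.4661, -0.0503], [0.4829, 0.0078], [0.599, -0.0412], [0.5759, -0.0961]]
side yel 16 [281.2 123.5]
side yel 246 [432.  149.8]
side yel 75 [343.5 149.4]
side yel 77 [397.2 154.5]
side yel 576 [374.2 161.5]
side yel 112 [292.2 165.2]
side yel 135 [263.  166.2]
side yel 105 [311.2 170.1]
side yel 15 [423.3 166.5]
side yel 20 [424.8 170.6]
side yel 167 [375.  180.4]
side yel 504 [305.8 206.8]
side yel 199 [397.4 218.9]
side yel 39 [341.6 212.8]
side yel 225 [299.8 234. ]
side yel 4258 [344.4 280.6]
top well 85 [407.5 235.9] z16 [ 0.4641 -0.2144] z24 [ 0.4632 -0.2132] [13.4 14.5]
top plq bgr [ 64  81 115] caddy [ 80 115 173] brass [ 95 169 179] ply [121 175 191] batten [112 160 194]
top dark 466 [334.9 207.1]
[[0.5982, 0.0101], [0.5984, -0.0497], [0.4782, -0.0496], [0.4779, 0.0092]]
top yel 138 [350.1 136.2]
top yel 228 [395.5 186.1]
top yel 227 [425.1 206.1]
top yel 357 [323.  196.5]
top yel 32 [247.4 173.2]
top yel 35 [344.3 177.9]
top yel 161 [241.  193.7]
top yel 17 [340.4 199.5]
top yel 23 [317.3 209.8]
top yel 175 [231.7 221.4]
top yel 17 [316.3 225.6]
top yel 15 [395.5 230.8]
top yel 16 [339.9 233.3]
top yel 28 [323.1 240.5]
top yel 90 [407.3 253.5]
```

```bash
cat > ov.py <<'E'
from h import *
def ring(x,y,z,r): a=np.linspace(0,2*np.pi,49); return np.c_[x+r*np.cos(a),y+r*np.sin(a),0*a+z]
def rect(x,y,z,lx,ly,t):
    p=np.array([[1,1],[1,-1],[-1,-1],[-1,1],[1,1]])*[lx/2,ly/2]; R=np.array([[np.cos(t),-np.sin(t)],[np.sin(t),np.cos(t)]])
    return np.c_[p@R.T+[x,y],np.full(5,z)]
def draw(c,im,curves,roi,k,name):
    x0,y0,x1,y1=roi; o=cv2.resize(im[y0:y1,x0:x1],None,fx=k,fy=k,interpolation=2)
    for C in curves:
        p=(proj(c,C)-[x0,y0]+.5)*k
        cv2.polylines(o,[np.round(p*8).astype(np.int32)],False,(255,0,255),1,cv2.LINE_AA,3)
    cv2.imwrite(f'pics/{name}.png',o)
    return o
E
python3 - <<'E'
from ov import *
im=cv2.imread('pics/top0.png'); hsv=cv2.cvtColor(im,cv2.COLOR_BGR2HSV); H,S,V=[hsv[:,:,i].astype(int) for i in range(3)]
M=np.zeros(im.shape[:2],bool); M[180:235,205:270]=1
P=[];A=[]
for a,p,m in blobs(M&(H>12)&(H<24)&(S>85)&(V>150),100):
    ys,xs=np.nonzero(m); w=np.array([ray('top',q,.024) for q in np.c_[xs,ys]]); c=w.mean(0); v=np.linalg.svd(w-c)[2][0]; P.append(c);A.append(np.arctan(-v[0]/v[1])); print(c,A[-1],np.ptp((w-c)@v))
P=np.array(P); d=P[0]-P[1]; rc=P.mean(0); print('rack',rc,np.linalg.norm(d),np.arctan2(d[1],d[0]),np.mean(A))
t=np.mean(A); R=np.array([[np.cos(t),-np.sin(t)],[np.sin(t),np.cos(t)]])
cv=[rect(*(rc+R@[s*.04,0]),.024,.014,.116,t) for s in(-1,1)]
px,py,pt=.538,-.02,0
cv+=[rect(px,py,.024,.124,.064,pt),rect(px,py,.028,.116,.056,pt)]
for r,z in((25,68),(18.5,96),(12.5,122)): cv.append(ring(px,py,z/1000,r/1000))
wl=np.array([.5556,-.2165]); wt=-.0; u=np.array([np.cos(wt),np.sin(wt)])*.09
for i,r in((-1,23.5),(0,30),(1,17.5)):
    cv+=[ring(*(wl+i*u),.024,r/1000),rect(*(wl+i*u),.024,.088,.088,wt)]
a=draw('top',im,cv,(205,150,435,260),3.4,'x'); b=draw('side',cv2.imread('pics/side0.png'),cv,(245,140,425,315),3,'x')
cv2.imwrite('pics/ovt.png',a);cv2.imwrite('pics/ovs.png',b)
E
```

```text
[0.57629449 0.23599117] -0.26387021188652837 0.11370555088473516
[0.50007327 0.25835393] -0.267394331156847 0.11339483388802465
rack [0.53818388 0.24717255] 0.07943405053021323 -0.28538421066528513 -0.26563227152168767
```

View pics/ovt.png

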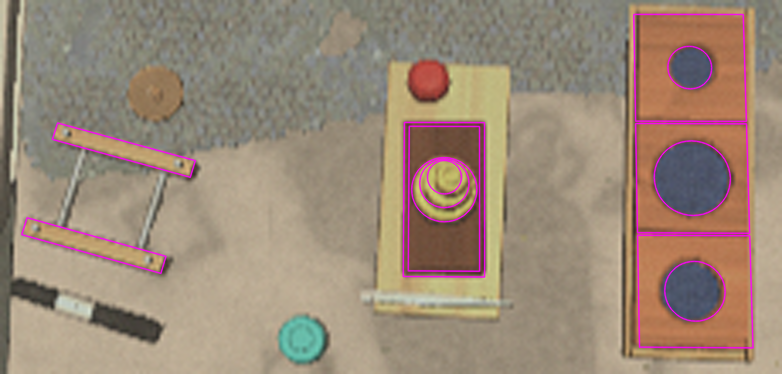

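View pics/ovs.png

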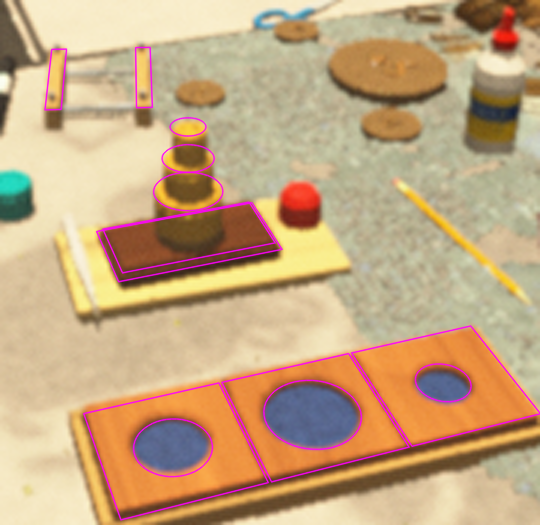

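Both overlays (top and side) match the plaque at (0.538, -0.020), the three wells, the rack battens and the weight tops to about 1 px, so I can start moving.

Call:
send_rows(motion="-1 4.4 -2.4 0 0.14; -1 8.8 -4.8 0 0.28; -1 13.2 -7.2 0 0.407; -1 17.6 -9.6 0 0.407; -1 22 -12 0 0.407")

```text
clock: 1.4
eef_pos: [0.3445, -0.2717, 0.2315]
tool_rot: [1.0, -0.001, 0.0, 0.0]
ft_force: [0.8, -0.6, -0.3]
grip_width: 0.0853
grasp_force: 0.0
```

Call:
send_rows(motion="-1 3 -3.9 0 0; -1 6 -7.8 0 0; -1 9 -11.7 0 0; -1 12 -15.6 0 0; -1 15 -19.5 0 0")

```text
clock: 1.9
eef_pos: [0.4948, -0.0763, 0.2316]
tool_rot: [1.0, -0.0, 0.0, 0.0]
ft_force: [1.1, -0.4, 0.2]
grip_width: 0.0856
grasp_force: 0.0
```

Call:
send_rows(motion="-1 3.6 -4.7 0 0; -1 3.6 -4.7 3 0; -1 3.6 -4.7 6 0; -1 3.6 -4.7 6 0; -1 3.6 -4.7 6 0")

```text
clock: 2.4
eef_pos: [0.5293, -0.0312, 0.1714]
tool_rot: [1.0, -0.0, -0.001, -0.0]
ft_force: [-0.7, -0.5, 0.1]
grip_width: 0.0856
grasp_force: 0.0
```

```bash
python3 - <<'E'
from ov import *
o,R=tool(); print(o['clock'],o['eef_pos'],R[:,0],R[:,1])
px,py=.538,-.02
cv=[ring(px,py,z/1000,r/1000) for r,z in((25,68),(25,38),(18.5,96),(12.5,122))]+[ring(*o['eef_pos'],.003)]
a=draw('top',snap('top'),cv,(295,170,375,240),5,'x');b=draw('side',snap('side'),cv,(268,150,348,250),5,'x')
cv2.imwrite('pics/p1.png',np.hstack([cv2.copyMakeBorder(a,0,150,0,0,0),b]))
E
```

```text
2.4 [ 0.52930721 -0.03117359  0.17135807] [ 9.99998818e-01 -3.05522532e-04 -1.50716890e-03] [-3.05633141e-04 -9.99999951e-01 -7.31593424e-05]
```

View pics/p1.png

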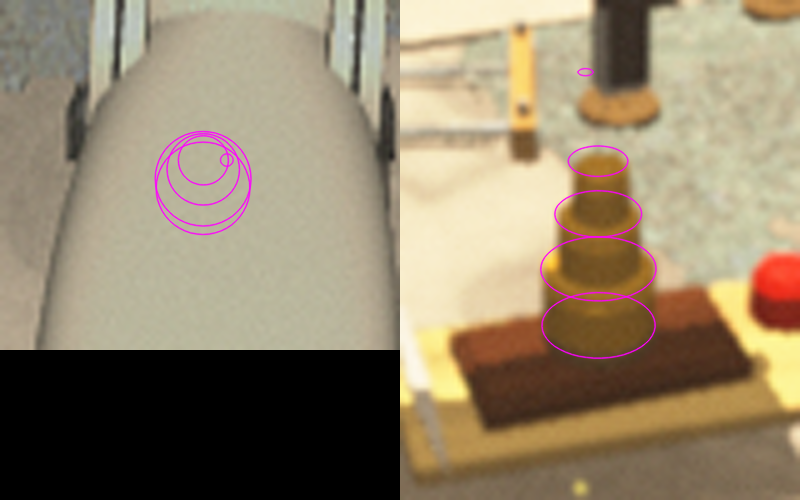

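Call:
send_rows(motion="-0.2 1 -1.1 0 0; -0.2 1 -1.1 2 0; -0.2 1 -1.1 4 0; -0.2 1 -1.1 5.5 0; -0.2 1 -1.1 6.5 0")

```text
clock: 3.0
eef_pos: [0.5406, -0.0198, 0.1064]
tool_rot: [1.0, -0.0, 0.001, -0.0]
ft_force: [0.7, 0.6, 1.4]
grip_width: 0.0513
grasp_force: 0.0
```

Call:
send_rows(motion="0 0 0 0 0; 0 0 0 0 0; 0 0 0 0 0")

```text
clock: 3.3
eef_pos: [0.5408, -0.0201, 0.1075]
tool_rot: [1.0, -0.0, 0.001, 0.0]
ft_force: [0.1, -0.1, -0.3]
grip_width: 0.0423
grasp_force: 0.0
```

```bash
python3 - <<'E'
from ov import *
o,R=tool(); print(o['clock'],o['eef_pos'],o['grip_width'],o['ft_force'])
b=draw('side',snap('side'),[],(278,150,348,220),7,'p2')
E
```

```text
3.3 [ 0.54078765 -0.02011246  0.10751495] 0.04231014751977262 [ 0.11074561 -0.09815129 -0.30002487]
```

View pics/p2.png

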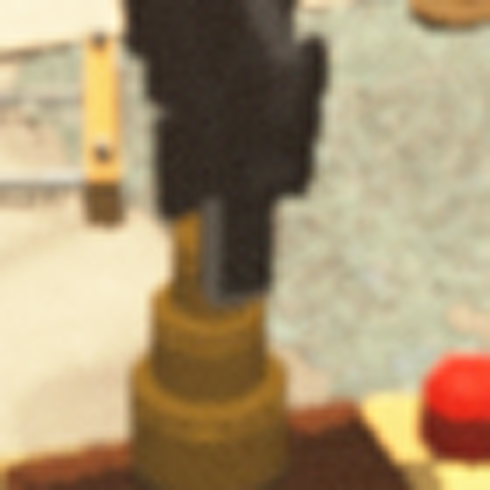

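The finger stands level beside the small weight and clear of the middle one (crop: weight at (190,260), fingertip at (240,300)). Closing now.

Call:
send_rows(motion="0.3 0 0 0.1 0; 0.45 0 0 0.1 0; 0.6 0 0 0.1 0; 1 0 0 0.1 0; 1 0 0 0.1 0")

```text
clock: 3.85
eef_pos: [0.5404, -0.0203, 0.1062]
tool_rot: [1.0, -0.0, 0.001, 0.0]
ft_force: [-1.1, -1.0, 5.5]
grip_width: 0.0226
grasp_force: 58.7
```

Call:
send_rows(motion="1 0 0 0 0; 1 0 0 0 0; 1 0 0 -0.5 0; 1 0 0 -2 0; 1 0 0 -4 0")

```text
clock: 4.35
eef_pos: [0.5381, -0.0198, 0.1441]
tool_rot: [1.0, -0.0, -0.002, -0.0]
ft_force: [-0.1, 1.2, -2.2]
grip_width: 0.0227
grasp_force: 58.8
```

Call:
send_rows(motion="1 2.1 3.9 0 0; 1 4.2 7.8 0 0; 1 6.3 11.7 0 0; 1 8.4 15.6 0 0; 1 10.6 19.6 0 0")

```text
clock: 4.85
eef_pos: [0.6458, -0.2171, 0.1446]
tool_rot: [1.0, 0.0, -0.001, -0.001]
ft_force: [1.1, 0.1, -0.8]
grip_width: 0.0227
grasp_force: 59.0
```

Call:
send_rows(motion="1 0 0 0 0; 1 0 0 3 0; 1 0 0 6 0; 1 0 0 8 0; 1 0 0 8 0")

```text
clock: 5.35
eef_pos: [0.642, -0.2143, 0.0604]
tool_rot: [1.0, 0.0, -0.005, -0.002]
ft_force: [-0.1, -0.2, -1.3]
grip_width: 0.0228
grasp_force: 59.0
```

```bash
python3 - <<'E'
from ov import *
o,R=tool(); p=o['eef_pos'];print(o['clock'],p,o['grip_width'],o['ft_force'])
cv=[ring(p[0],p[1],p[2]-.0102,.0125),ring(p[0],p[1],p[2]+.0158,.0125),ring(.6456,-.2165,.024,.0175)]
b=draw('side',snap('side'),cv,(350,210,430,300),6,'p3')
E
```

```text
5.35 [ 0.64201301 -0.21429015  0.06035348] 0.022836572790101036 [-0.0989731  -0.22261269 -1.25565247]
```

View pics/p3.png

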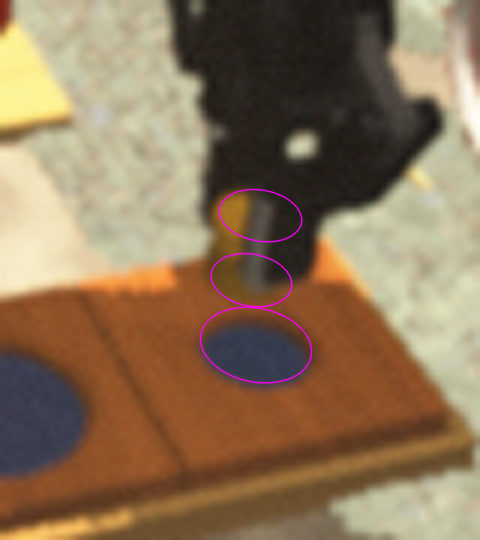

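The weight is held upright above the small well (crop: weight at (250,240), well at (255,345)), with the predicted outline within about 1.5 mm. Settling, then going down.

Call:
send_rows(motion="1 0.4 0.2 0.4 0; 1 0.4 0.2 1 0; 1 0.4 0.2 1.6 0; 1 0.4 0.2 2 0; 1 0.4 0.2 2 0")

```text
clock: 5.9
eef_pos: [0.6491, -0.2179, 0.0445]
tool_rot: [1.0, -0.0, -0.001, -0.0]
ft_force: [-0.4, 1.4, -1.1]
grip_width: 0.0224
grasp_force: 59.0
```

Call:
send_rows(motion="1 -0.3 -0.1 0 0; 1 -0.3 -0.1 0.5 0; 1 -0.3 -0.1 1 0; 1 -0.3 -0.1 1.4 0; 1 -0.3 -0.1 1.4 0")

```text
clock: 6.4
eef_pos: [0.646, -0.2169, 0.0302]
tool_rot: [1.0, -0.0, -0.001, -0.0]
ft_force: [-0.6, -0.0, -1.2]
grip_width: 0.0223
grasp_force: 59.0
```

Call:
send_rows(motion="1 0 0 0.1 0; 1 0 0 0.2 0; 1 0 0 0.3 0; 1 0 0 0.3 0")

```text
clock: 6.8
eef_pos: [0.6467, -0.2171, 0.0282]
tool_rot: [1.0, -0.0, -0.0, -0.0]
ft_force: [0.6, -0.2, -0.6]
grip_width: 0.0223
grasp_force: 59.0
```

Call:
send_rows(motion="1 0 0 0.05 0; 1 0 0 0.1 0; 1 0 0 0.15 0; 1 0 0 0.15 0")

```text
clock: 7.2
eef_pos: [0.6468, -0.2172, 0.0269]
tool_rot: [1.0, -0.0, 0.0, 0.0]
ft_force: [-0.1, -0.1, -0.1]
grip_width: 0.0226
grasp_force: 59.0
```

Call:
send_rows(motion="1 0 0 0.05 0; 1 0 0 0.1 0; 1 0 0 0.1 0")

```text
clock: 7.5
eef_pos: [0.6468, -0.2172, 0.0268]
tool_rot: [1.0, -0.0, 0.0, 0.0]
ft_force: [-3.7, 1.2, 6.2]
grip_width: 0.0225
grasp_force: 59.3
```

Call:
send_rows(motion="0.4 0 0 -0.1 0; 0.3 0 0 -0.1 0; 0.1 0 0 -0.1 0; 0.1 0 0 -0.2 0; 0.1 0 0 -0.2 0")

```text
clock: 8.0
eef_pos: [0.6468, -0.2172, 0.0277]
tool_rot: [1.0, -0.0, 0.0, -0.0]
ft_force: [-0.1, 0.3, 0.5]
grip_width: 0.0384
grasp_force: 0.0
```

Call:
send_rows(motion="0.1 0 0 -1 0; 0.1 0 0 -3 0; 0 0 0 -6 0; -0.2 0 0 -10 0; -0.3 0 0 -14 0")

```text
clock: 8.5
eef_pos: [0.6463, -0.217, 0.1696]
tool_rot: [1.0, -0.0, -0.0, -0.0]
ft_force: [0.6, 0.7, 0.1]
grip_width: 0.0555
grasp_force: 0.0
```

```bash
python3 - <<'E'
from ov import *
o,R=tool(); print(o['clock'],o['eef_pos'],o['grip_width'],o['ft_force'])
s=snap('side','s4'); t=snap('top','t4')
for z,nm in((.096,'middle'),(.068,'large')): 
  for c in('side','top'): print(nm,c,[(np.round(d['rect'],1).tolist(),round(d['conf'],2)) for d in boxes_of(c,f'weight_{nm}_centre')][:3])
cv=[ring(.6456,-.2165,.024,.0175),ring(.646,-.2168,.042,.0125)]
a=draw('side',s,cv,(350,220,430,300),5,'x')
cv=[ring(.5385,-.02,.096,.0185),ring(.538,-.02,.068,.025),ring(.538,-.02,.038,.025)]
b=draw('side',s,cv,(268,160,348,240),5,'x')
cv2.imwrite('pics/p4.png',np.hstack([a,b]))
E
```

```text
8.5 [ 0.64632596 -0.21702608  0.16956302] 0.055462445031805294 [0.55106406 0.65778982 0.07245259]
middle side [([247.3, 203.5, 20.6, 16.0], 0.73), ([310.6, 198.8, 16.6, 18.7], 0.57)]
middle top [([337.1, 202.1, 10.9, 17.2], 0.67), ([294.7, 250.6, 13.8, 10.9], 0.67)]
large side [([307.7, 211.9, 23.4, 15.4], 0.72)]
large top [([337.4, 204.3, 15.7, 20.0], 0.54)]
```

View pics/p4.png

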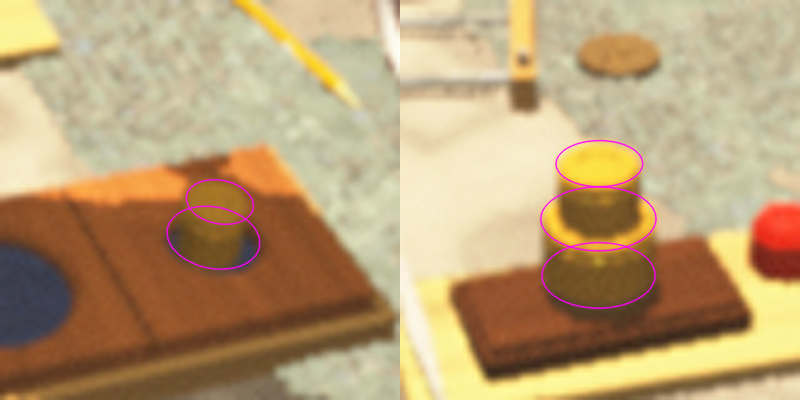

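The small weight stands upright in its well (left crop, (218,225)). The middle weight's top at (600,163) in the right crop matches (0.5385, -0.020).

Call:
send_rows(motion="-0.5 -2.1 -3.9 0 0; -0.5 -4.2 -7.8 0 0; -0.5 -6.3 -11.7 0 0; -0.5 -8.4 -15.6 0 0; -0.5 -10.7 -19.7 0 0")

```text
clock: 9.3
eef_pos: [0.5376, -0.0189, 0.166]
tool_rot: [1.0, -0.0, -0.002, -0.0]
ft_force: [0.5, 1.3, -0.3]
grip_width: 0.0639
grasp_force: 0.0
```

Call:
send_rows(motion="-0.4 0 0 0 0; -0.4 0 0 2 0; -0.4 0 0 4 0; -0.4 0 0 4.5 0; -0.4 0 0 4.5 0")

```text
clock: 9.8
eef_pos: [0.5385, -0.0205, 0.121]
tool_rot: [1.0, -0.0, -0.002, -0.0]
ft_force: [-1.2, -0.1, 1.1]
grip_width: 0.0601
grasp_force: 0.0
```

Call:
send_rows(motion="-0.4 0 0 1.5 0; -0.4 0 0 3 0; -0.4 0 0 4.2 0; -0.2 0 0 4.2 0; -0.1 0 0 4.2 0")

```text
clock: 10.3
eef_pos: [0.54, -0.0203, 0.0811]
tool_rot: [1.0, -0.0, 0.0, 0.0]
ft_force: [0.7, 0.3, 0.5]
grip_width: 0.047
grasp_force: 0.0
```

Call:
send_rows(motion="0 0 0 0 0; 0.1 0 0 0 0; 0.3 0 0 0 0; 1 0 0 0 0; 1 0 0 0 0")

```text
clock: 10.8
eef_pos: [0.5407, -0.0205, 0.0822]
tool_rot: [1.0, -0.0, 0.001, 0.0]
ft_force: [-0.9, -0.5, 6.0]
grip_width: 0.0348
grasp_force: 59.5
```

Call:
send_rows(motion="1 0 0 -0.5 0; 1 0 0 -2 0; 1 0 0 -4 0; 1 0 0 -6 0; 1 0 0 -6 0")

```text
clock: 11.3
eef_pos: [0.5415, -0.0199, 0.1432]
tool_rot: [1.0, -0.0, 0.002, -0.0]
ft_force: [1.0, -0.1, -1.8]
grip_width: 0.0348
grasp_force: 60.0
```

Call:
send_rows(motion="1 -1.5 4 0 0; 1 -3 8 0 0; 1 -4.5 12 0 0; 1 -6 16 0 0; 1 -7.3 19.6 0 0")

```text
clock: 11.8
eef_pos: [0.465, -0.2172, 0.1393]
tool_rot: [1.0, -0.0, -0.001, -0.001]
ft_force: [0.2, -0.1, -3.8]
grip_width: 0.0342
grasp_force: 60.2
```

Call:
send_rows(motion="1 0 0 1 0; 1 0 0 4 0; 1 0 0 7 0; 1 0 0 8 0; 1 0 0 8 0")

```text
clock: 12.3
eef_pos: [0.4647, -0.2146, 0.0583]
tool_rot: [1.0, 0.0, -0.003, -0.001]
ft_force: [0.5, -0.7, -2.4]
grip_width: 0.0345
grasp_force: 60.4
```

```bash
python3 - <<'E'
from ov import *
o,R=tool(); p=o['eef_pos'];print(o['clock'],p,o['grip_width'],o['ft_force'])
cv=[ring(p[0]-.0015,p[1],p[2]-.0142,.0185),ring(p[0]-.0015,p[1],p[2]+.0138,.0185),ring(.4656,-.2165,.024,.0235)]
b=draw('side',snap('side'),cv,(260,230,350,320),6,'p5')
E
```

```text
12.3 [ 0.46472641 -0.21455631  0.05832886] 0.03453185116497905 [ 0.54513366 -0.69729311 -2.37544448]
```

View pics/p5.png

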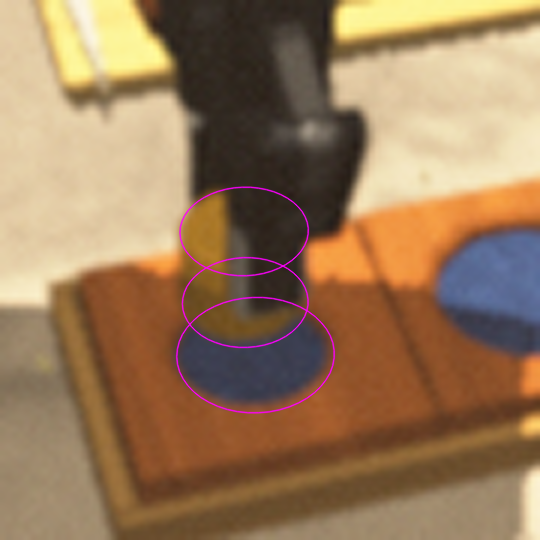

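The held weight matches the predicted outline, upright above the middle well (crop: weight at (243,265), well at (253,355)).

Call:
send_rows(motion="1 0 0 0 0; 1 0 0 0.5 0; 1 0 0 1 0; 1 0 0 1.3 0; 1 0 0 1.3 0")

```text
clock: 12.85
eef_pos: [0.4663, -0.2159, 0.0474]
tool_rot: [1.0, -0.0, -0.0, -0.0]
ft_force: [-0.4, 0.1, -3.0]
grip_width: 0.0343
grasp_force: 60.4
```

Call:
send_rows(motion="1 0 0.05 0.4 0; 1 0 0.05 0.8 0; 1 0 0.05 1.2 0; 1 0 0.05 1.5 0; 1 0 0.05 1.5 0")

```text
clock: 13.35
eef_pos: [0.4662, -0.2164, 0.0321]
tool_rot: [1.0, -0.0, -0.001, -0.0]
ft_force: [0.1, 0.1, -2.5]
grip_width: 0.0346
grasp_force: 60.4
```

Call:
send_rows(motion="1 0 0 0.05 0; 1 0 0 0.1 0; 1 0 0 0.15 0; 1 0 0 0.15 0")

```text
clock: 13.75
eef_pos: [0.4668, -0.2166, 0.0314]
tool_rot: [1.0, -0.0, 0.0, 0.0]
ft_force: [0.3, -0.3, -1.2]
grip_width: 0.0345
grasp_force: 60.4
```

Call:
send_rows(motion="1 0 0 0.05 0; 1 0 0 0.1 0; 1 0 0 0.1 0")

```text
clock: 14.05
eef_pos: [0.4668, -0.2167, 0.0308]
tool_rot: [1.0, -0.0, 0.0, 0.0]
ft_force: [-1.6, 0.7, 3.1]
grip_width: 0.0347
grasp_force: 60.9
```

Call:
send_rows(motion="0.1 0 0 -0.05 0; 0 0 0 -0.05 0; -0.1 0 0 -0.05 0; -0.15 0 0 -0.1 0; -0.15 0 0 -0.1 0")

```text
clock: 14.55
eef_pos: [0.4668, -0.2167, 0.0314]
tool_rot: [1.0, -0.0, 0.0, 0.0]
ft_force: [0.1, 0.3, -0.6]
grip_width: 0.049
grasp_force: 0.0
```

Call:
send_rows(motion="-0.15 0 0 -1 0; -0.2 0 0 -3 0; -0.4 0 0 -7 0; -0.6 0 0 -10 0; -0.6 0 0 -10 0")

```text
clock: 15.05
eef_pos: [0.47, -0.2182, 0.1369]
tool_rot: [1.0, -0.0, 0.005, 0.002]
ft_force: [0.1, 0.4, -0.2]
grip_width: 0.0683
grasp_force: 0.0
```

Call:
send_rows(motion="-0.6 1.5 -4 0 0; -0.6 3 -8 0 0; -0.6 4.5 -12 0 0; -0.6 6 -16 0 0; -0.6 7.2 -19.6 0 0")

```text
clock: 15.55
eef_pos: [0.539, -0.0187, 0.1312]
tool_rot: [1.0, 0.0, -0.0, -0.0]
ft_force: [0.4, 0.7, 0.6]
grip_width: 0.0683
grasp_force: 0.0
```

```bash
python3 - <<'E'
from ov import *
o,R=tool(); print(o['clock'],o['eef_pos'],o['grip_width'],o['ft_force'])
s=snap('side','s6')
a=draw('side',s,[ring(.4652,-.2165,.044,.0185),ring(.5552,-.2165,.024,.03)],(270,240,370,320),4,'x')
b=draw('side',s,[ring(.538,-.02,.068,.025),ring(.538,-.02,.038,.025)],(258,160,358,240),4,'x')
cv2.imwrite('pics/p6.png',np.hstack([a,b]))
E
```

```text
15.55 [ 0.53902532 -0.01871971  0.13117207] 0.06825320190192037 [0.38702571 0.65311864 0.55522173]
```

View pics/p6.png

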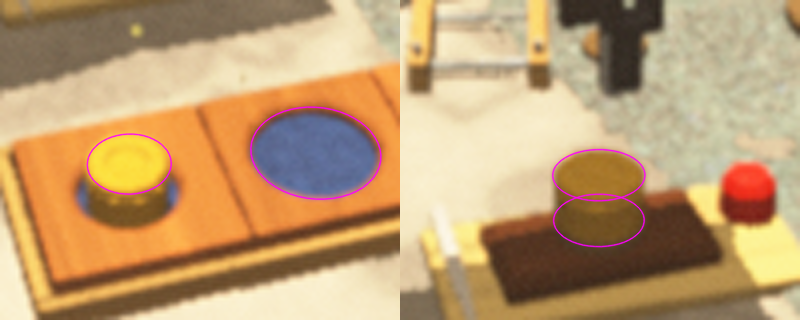

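The middle weight stands in its well (left crop, (128,180)). The large well and the large weight (right crop, (598,200)) are both where I expected.

Call:
send_rows(motion="-0.65 0 0 1.5 0; -0.65 0 0 3.5 0; -0.65 0 0 5 0; -0.65 0 0 5.5 0; -0.65 0 0 5.5 0")

```text
clock: 16.1
eef_pos: [0.5378, -0.0207, 0.0754]
tool_rot: [1.0, -0.0, -0.001, -0.0]
ft_force: [0.0, 0.3, 0.6]
grip_width: 0.0699
grasp_force: 0.0
```

Call:
send_rows(motion="-0.65 0.1 0 1 0; -0.65 0.1 0 2 0; -0.65 0.1 0 3 0; -0.5 0.1 0 3 0; -0.4 0.1 0 3 0")

```text
clock: 16.6
eef_pos: [0.5394, -0.0206, 0.0459]
tool_rot: [1.0, -0.0, -0.001, -0.0]
ft_force: [0.0, 1.0, 0.9]
grip_width: 0.0598
grasp_force: 0.0
```

Call:
send_rows(motion="-0.3 0 0 0 0; -0.2 0 0 0 0; 0 0 0 0 0; 1 0 0 0 0; 1 0 0 0 0")

```text
clock: 17.1
eef_pos: [0.5403, -0.0201, 0.0473]
tool_rot: [1.0, 0.0, 0.001, -0.0]
ft_force: [-0.8, 1.8, 6.6]
grip_width: 0.0479
grasp_force: 62.1
```

Call:
send_rows(motion="1 0 0 -0.5 0; 1 0 0 -2 0; 1 0 0 -4 0; 1 0 0 -6 0; 1 0 0 -6 0")

```text
clock: 17.6
eef_pos: [0.5414, -0.021, 0.1083]
tool_rot: [1.0, -0.0, 0.002, 0.0]
ft_force: [1.7, -0.6, -4.1]
grip_width: 0.0476
grasp_force: 62.7
```

Call:
send_rows(motion="1 0.4 4.5 0 0; 1 0.8 9 0 0; 1 1.2 13.5 0 0; 1 1.6 18 0 0; 1 1.7 19.6 0 0")

```text
clock: 18.1
eef_pos: [0.5558, -0.221, 0.1043]
tool_rot: [1.0, -0.002, -0.001, 0.001]
ft_force: [-0.3, 0.2, -4.6]
grip_width: 0.0484
grasp_force: 63.3
```

Call:
send_rows(motion="1 0 0 1 0; 1 0 0 3 0; 1 0 0 5 0; 1 0 0 5 0; 1 0 0 5 0")

```text
clock: 18.6
eef_pos: [0.5556, -0.2152, 0.055]
tool_rot: [1.0, 0.001, -0.002, -0.001]
ft_force: [0.9, -0.6, -3.8]
grip_width: 0.0478
grasp_force: 63.2
```

```bash
python3 - <<'E'
from ov import *
o,R=tool(); p=o['eef_pos'];print(o['clock'],p,o['grip_width'],o['ft_force'])
cv=[ring(p[0]-.002,p[1],p[2]-.0093,.025),ring(p[0]-.002,p[1],p[2]+.0207,.025),ring(.5552,-.2165,.024,.03)]
b=draw('side',snap('side'),cv,(300,220,400,320),5,'p7')
E
```

```text
18.6 [ 0.55558632 -0.21519021  0.05495193] 0.04781691444072621 [ 0.88993265 -0.64337923 -3.84053013]
```

View pics/p7.png

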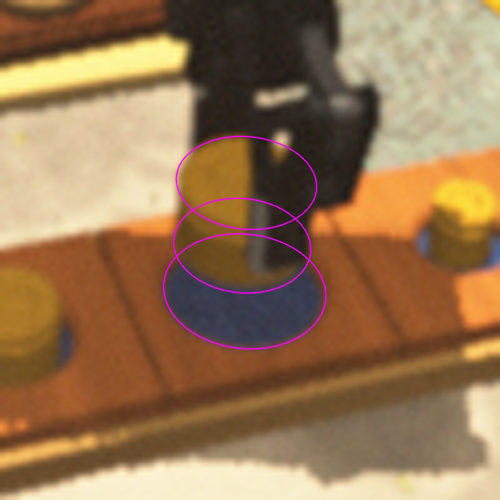

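The held large weight matches its outline and sits above the large well (crop: weight at (243,210), well at (245,292)).

Call:
send_rows(motion="1 0 0 0 0; 1 0 0 0.5 0; 1 0 0 1 0; 1 0 0 1.4 0; 1 0 0 1.4 0")

```text
clock: 19.15
eef_pos: [0.5559, -0.2164, 0.0414]
tool_rot: [1.0, -0.0, -0.001, -0.0]
ft_force: [-0.6, 0.0, -5.5]
grip_width: 0.0481
grasp_force: 63.3
```

Call:
send_rows(motion="1 0.1 0 0.4 0; 1 0.1 0 0.8 0; 1 0.1 0 1.2 0; 1 0.1 0 1.35 0; 1 0.1 0 1.35 0")

```text
clock: 19.65
eef_pos: [0.5573, -0.2165, 0.0283]
tool_rot: [1.0, -0.0, -0.0, -0.0]
ft_force: [0.4, 0.2, -4.7]
grip_width: 0.048
grasp_force: 63.3
```

Call:
send_rows(motion="1 0 0 0.05 0; 1 0 0 0.1 0; 1 0 0 0.1 0")

```text
clock: 19.95
eef_pos: [0.5578, -0.2167, 0.0279]
tool_rot: [1.0, -0.0, 0.0, 0.0]
ft_force: [0.8, -0.1, -4.2]
grip_width: 0.048
grasp_force: 63.3
```

Call:
send_rows(motion="1 -0.05 0 0.05 0; 1 -0.05 0 0.1 0; 1 -0.05 0 0.15 0; 1 -0.05 0 0.15 0")

```text
clock: 20.35
eef_pos: [0.5571, -0.2166, 0.0262]
tool_rot: [1.0, -0.0, -0.0, -0.0]
ft_force: [0.4, -0.1, -5.0]
grip_width: 0.048
grasp_force: 63.3
```

Call:
send_rows(motion="1 0 0 0.05 0; 1 0 0 0.1 0; 1 0 0 0.1 0")

```text
clock: 20.65
eef_pos: [0.5573, -0.2167, 0.026]
tool_rot: [1.0, -0.0, 0.0, 0.0]
ft_force: [-2.7, 0.7, 0.5]
grip_width: 0.048
grasp_force: 63.8
```

Call:
send_rows(motion="-0.2 0 0 0 0; -0.3 0 0 0 0; -0.4 0 0 0 0; -0.5 0 0 -0.1 0; -0.5 0 0 -0.1 0")

```text
clock: 21.15
eef_pos: [0.5575, -0.2167, 0.0266]
tool_rot: [1.0, -0.0, 0.0, 0.0]
ft_force: [-0.3, 0.4, -1.5]
grip_width: 0.0641
grasp_force: 0.0
```

Call:
send_rows(motion="-0.5 0 0 -1 0; -0.6 0 0 -3 0; -0.8 0 0 -7 0; -1 0 0 -8 0; -1 0 0 -8 0")

```text
clock: 21.65
eef_pos: [0.5592, -0.2174, 0.1096]
tool_rot: [1.0, -0.0, 0.003, 0.001]
ft_force: [-0.1, -0.2, -0.2]
grip_width: 0.0853
grasp_force: 0.0
```

Call:
send_rows(motion="-1 -0.4 -4.5 0 0; -1 -0.8 -9 0 0; -1 -1.2 -13.5 0 0; -1 -1.6 -18 0 0; -1 -1.9 -19.6 0 0")

```text
clock: 22.15
eef_pos: [0.5364, -0.017, 0.1049]
tool_rot: [1.0, 0.002, -0.002, -0.001]
ft_force: [0.6, -0.6, -0.3]
grip_width: 0.0851
grasp_force: 0.0
```

```bash
python3 - <<'E'
from ov import *
o,R=tool(); p=o['eef_pos'];print(o['clock'],p,o['grip_width'],o['ft_force'],R[:,0])
s=snap('side','s8')
cv=[ring(.5552,-.2165,.046,.025),rect(.538,-.02,.024,.124,.064,0),rect(.538,-.02,.028,.116,.056,0),ring(.538,-.02,.038,.025)]
for c0,t in (((.5382,.2472),-.275),):
    R2=np.array([[np.cos(t),-np.sin(t)],[np.sin(t),np.cos(t)]])
    cv+=[rect(*(np.array(c0)+R2@[q*.04,0]),.024,.014,.116,t) for q in(-1,1)]
    cv+=[ring(*(np.array(c0)+R2@[q*.04,r*.047]),.024,.003) for q in(-1,1) for r in(-1,1)]
b=draw('side',s,cv,(245,150,395,300),4,'p8')
E
```

```text
22.15 [ 0.53644343 -0.01700088  0.10489184] 0.08512342723834951 [ 0.6130365  -0.57779127 -0.33744463] [ 0.99998713  0.0039482  -0.00318541]
```

View pics/p8.png

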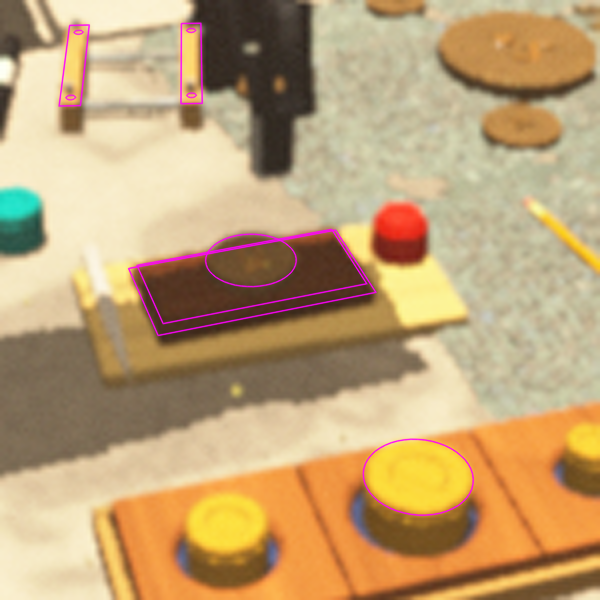

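All three weights stand in their wells. The plaque outline still matches at (252,285) in the crop, and the rack pins match at (70..191, 30..97). Next I take the plaque across its width.

Call:
send_rows(motion="-1 0.1 0.2 1.5 0; -1 0.1 0.2 3.5 0; -1 0.1 0.2 5.5 0; -1 0.1 0.2 5.5 0; -1 0.1 0.2 5.5 0")

```text
clock: 22.7
eef_pos: [0.5386, -0.0234, 0.0506]
tool_rot: [1.0, -0.001, -0.001, 0.0]
ft_force: [1.0, 0.2, 0.6]
grip_width: 0.0855
grasp_force: 0.0
```

Call:
send_rows(motion="-1 0 -0.3 1 0; -1 0 -0.3 2 0; -1 0 -0.3 3 0; -1 0 -0.3 3.6 0; -1 0 -0.3 3.8 0")

```text
clock: 23.2
eef_pos: [0.5384, -0.0196, 0.0122]
tool_rot: [1.0, -0.0, -0.001, -0.0]
ft_force: [0.1, -0.3, -0.0]
grip_width: 0.0857
grasp_force: 0.0
```

Call:
send_rows(motion="-0.9 0 0 0 0; -0.9 0 0 0 0; -0.8 0 0 0 0")

```text
clock: 23.5
eef_pos: [0.5397, -0.0196, 0.0137]
tool_rot: [1.0, -0.0, 0.0, 0.0]
ft_force: [-0.1, -0.3, -0.5]
grip_width: 0.0767
grasp_force: 0.0
```

```bash
python3 - <<'E'
from ov import *
o,R=tool(); p=o['eef_pos'];print(o['clock'],p,o['grip_width'],o['ft_force'],R[:,0])
s=snap('side','s9'); w=o['grip_width']/2
cv=[rect(.538,-.02,.024,.124,.064,0),rect(.538,-.02,.012,.124,.064,0)]
cv+=[rect(p[0],p[1]-w-.007,z,.022,.014,0) for z in (.012,p[2]+.009)]
b=draw('side',s,cv,(265,180,365,260),7,'p9')
E
```

```text
23.5 [ 0.53967687 -0.01962772  0.01374538] 0.07673952792846905 [-0.07890496 -0.33751539 -0.4890737 ] [ 9.99999551e-01 -1.69790314e-04  9.32313309e-04]
```

View pics/p9.png

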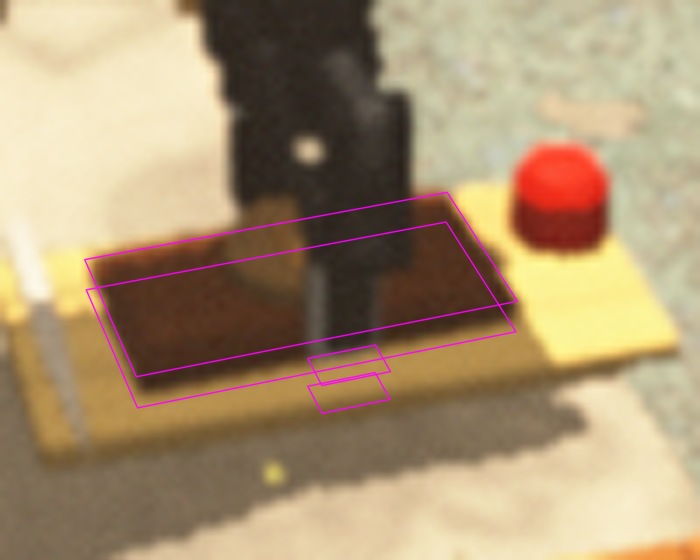

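The finger straddles the plaque (crop: tip at (345,350), beside the plaque's front edge), but it is still about 5 mm high. Lowering, then closing gently.

Call:
send_rows(motion="-0.75 0 0 0.2 0; -0.7 0 0 0.4 0; -0.65 0 0 0.5 0; -0.6 0 0 0.5 0; -0.6 0 0 0.5 0")

```text
clock: 24.05
eef_pos: [0.5392, -0.0196, 0.0082]
tool_rot: [1.0, -0.0, -0.0, 0.0]
ft_force: [0.2, -0.4, 0.7]
grip_width: 0.0688
grasp_force: 0.0
```

Call:
send_rows(motion="-0.55 0 0 0 0; -0.5 0 0 0 0; -0.4 0 0 0 0; 0 0 0 0 0; 1 0 0 0 0")

```text
clock: 24.55
eef_pos: [0.5395, -0.0193, 0.0091]
tool_rot: [1.0, -0.0, 0.0, -0.0]
ft_force: [-1.4, 1.2, 5.6]
grip_width: 0.0624
grasp_force: 66.4
```

Call:
send_rows(motion="1 0 0 0 0; 1 0 0 0 0; 1 0 0 -0.5 0; 1 0 0 -1.5 0; 1 0 0 -1.5 0")

```text
clock: 25.05
eef_pos: [0.5402, -0.0198, 0.0246]
tool_rot: [1.0, -0.0, 0.001, 0.0]
ft_force: [0.0, 0.8, -2.8]
grip_width: 0.062
grasp_force: 66.1
```

```bash
python3 - <<'E'
from ov import *
o,R=tool(); p=o['eef_pos'];print(o['clock'],p,o['grip_width'],o['ft_force'],R[:,0])
s=snap('side','s10'); w=o['grip_width']/2; z=.0137
cv=[rect(.538,p[1],.024+z,.124,.064,0),rect(.538,p[1],.012+z,.124,.064,0),rect(.538,p[1],.028+z,.116,.056,0)]
b=draw('side',s,cv,(265,170,365,250),7,'p10')
E
```

```text
25.05 [ 0.54023416 -0.0197822   0.02456329] 0.06200774646617735 [ 0.01654666  0.8105892  -2.76521047] [ 9.99997567e-01 -3.41411731e-04  2.17932866e-03]
```

View pics/p10.png

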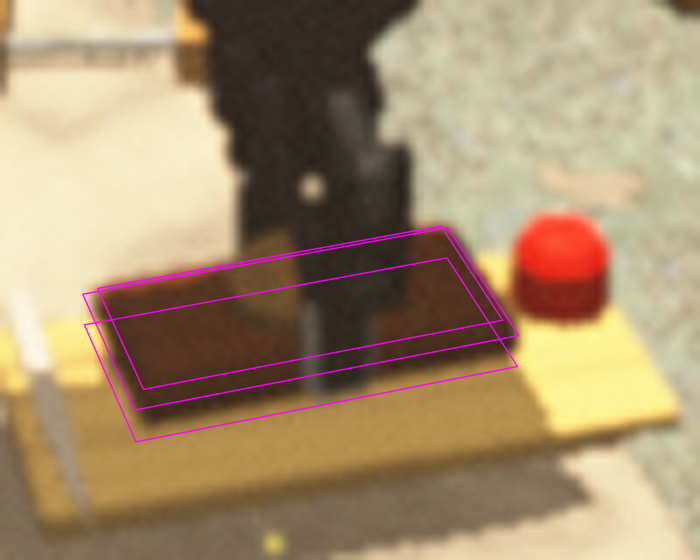

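The plaque is lifted level (crop: front edge (150,425)-(515,355)). Now refining the rack pose from its pins.

```bash
python3 - <<'E'
from ov import *
g={'top':cv2.imread('pics/top0.png'),'side':cv2.imread('pics/side0.png')}
K=np.array([[.04,-.047],[.04,.047],[-.04,-.047],[-.04,.047]])
px=[(258.2,198.2),(224.7,188.8),(249.4,226.5),(215.9,217.4)]
W=[]
for p in px:
    x,y=int(round(p[0])),int(round(p[1])); 
    q=g['top'][y-3:y+4,x-3:x+4].astype(float); hsv=cv2.cvtColor(q.astype(np.uint8),cv2.COLOR_BGR2HSV)[:,:,1].astype(float)
    w=np.clip(np.percentile(hsv,60)-hsv,0,None); 
    yy,xx=np.mgrid[y-3:y+4,x-3:x+4]; w*=(np.hypot(xx-p[0],yy-p[1])<2.6); c=np.array([(w*xx).sum(),(w*yy).sum()])/w.sum()
    W.append((ray('top',p,.031),ray('top',c,.031)))
for i in(0,1):
    w=np.array([a[i] for a in W]); c=w.mean(0); d=w-c; t=np.arctan2((K[:,0]*d[:,1]-K[:,1]*d[:,0]).sum(),(K*d).sum())
    R=np.array([[np.cos(t),-np.sin(t)],[np.sin(t),np.cos(t)]]); print(np.round(c,4),round(t,4),np.round((d-K@R.T)*1000,1).tolist())
# side-view yellow batten tops
im=g['side']; hsv=cv2.cvtColor(im,cv2.COLOR_BGR2HSV); H,S,V=[hsv[:,:,i].astype(int) for i in range(3)]
M=np.zeros(H.shape,bool); M[150:182,255:300]=1
for a,p,m in blobs(M&(H>12)&(H<24)&(S>85)&(V>190),50):
    ys,xs=np.nonzero(m); w=np.array([ray('side',q,.024) for q in np.c_[xs,ys]]); c=w.mean(0); v=np.linalg.svd(w-c)[2][0]; print('side',c,np.arctan(-v[0]/v[1]),np.ptp((w-c)@v))
E
```

```text
[0.5365 0.2439] -0.264 [[-0.3, -0.6], [0.8, 0.7], [-0.1, -0.2], [-0.4, 0.2]]
[0.5382 0.2469] -0.2693 [[0.1, -0.0], [0.3, 0.0], [-0.2, -0.2], [-0.1, 0.2]]
side [0.5758572  0.23411787] -0.2694906718326346 0.11649918398446384
side [0.49882077 0.25922804] -0.28035162149641857 0.1148915892628283
```

Call:
send_rows(motion="1 0 0 -1.5 0; 1 0 0 -3 0; 1 0 0 -5 0; 1 0 0 -6 0; 1 0 0 -6 0")

```text
clock: 25.6
eef_pos: [0.5406, -0.0197, 0.0847]
tool_rot: [1.0, -0.0, 0.002, 0.0]
ft_force: [0.1, 0.5, -3.1]
grip_width: 0.0622
grasp_force: 66.4
```

Call:
send_rows(motion="1 0 -4 0 0; 1 0 -8.5 0 0; 1 0 -13 0 0; 1 0 -17.5 0 0; 1 0 -21 0 0")

```text
clock: 26.1
eef_pos: [0.5456, 0.0508, 0.0829]
tool_rot: [0.999, 0.037, -0.002, -0.019]
ft_force: [-0.2, -0.6, -2.2]
grip_width: 0.0621
grasp_force: 66.4
```

Call:
send_rows(motion="1 -0.1 -3 0 0.08; 1 -0.1 -5 0 0.16; 1 -0.1 -5.6 0 0.24; 1 -0.1 -5.6 0 0.27; 1 -0.1 -5.6 0 0.27")

```text
clock: 26.6
eef_pos: [0.5304, -0.0254, 0.0855]
tool_rot: [0.998, -0.05, -0.005, -0.046]
ft_force: [0.2, 0.1, -2.8]
grip_width: 0.0624
grasp_force: 66.4
```

Call:
send_rows(motion="1 0 0 0 0; 1 0 0 1 0; 1 0 0 2 0; 1 0 0 2.5 0; 1 0 0 2.5 0")

```text
clock: 27.1
eef_pos: [0.5293, -0.0209, 0.059]
tool_rot: [0.998, -0.046, -0.007, -0.047]
ft_force: [-0.7, -0.4, -4.0]
grip_width: 0.0623
grasp_force: 66.4
```

```bash
python3 - <<'E'
from ov import *
o,R=tool(); p=o['eef_pos'];t=np.arctan2(R[1,0],R[0,0]);print(o['clock'],p,t,o['grip_width'],o['ft_force'])
z=p[2]-.0091; c=p[:2]-.0015*R[:2,0]
pl=[rect(*c,.024+z,.124,.064,t),rect(*c,.028+z,.116,.056,t),rect(*c,.012+z,.124,.064,t)]
a=draw('side',snap('side','s11'),pl,(230,120,330,190),5,'x'); b=draw('top',snap('top','t11'),pl,(200,170,260,240),5,'x')
cv2.imwrite('pics/p11.png',np.hstack([a,b]))
E
```

```text
27.1 [ 0.52925766 -0.02092334  0.05902744] -0.09176936576657874 0.06228029589684641 [-0.66552928 -0.36736333 -4.00455709]
```

View pics/p11.png

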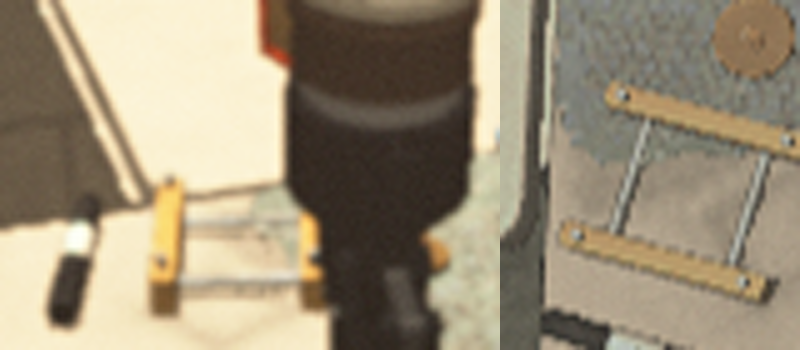

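The arm has not tracked the command: it is back near y = -0.02 and tilted. Checking the joints before moving again.

```bash
python3 - <<'E'
from ov import *
o,R=tool(); print(np.round(o['joint_pos'],3),np.round(o['joint_vel'],3),np.round(o['tau'],1),o['eef_pos'],o['ft_force'],o['ft_torque'],o['grip_width']);print(np.round(R,3))
a=cv2.imread('pics/side11.png') if 0 else cv2.imread('pics/s11.png'); b=cv2.imread('pics/t11.png')
cv2.imwrite('pics/p12.png',np.vstack([cv2.resize(a[:,:],(448,280)),cv2.resize(b,(448,280))]))
E
```

```text
[-0.093  0.447 -0.175  0.964  0.093  3.141] [-0.003 -0.011  0.013  0.001  0.     0.001] [ -0.  -43.8  21.7   0.2   0.4  -0. ] [ 0.53032698 -0.0211287   0.06023742] [-0.8120321  -0.37449039 -1.89692221] [-0.13034572 -0.03286359 -0.03602857] 0.062397732592320086
[[ 0.996 -0.093 -0.006]
 [-0.092 -0.991  0.094]
 [-0.015 -0.093 -0.996]]
```

View pics/p12.png

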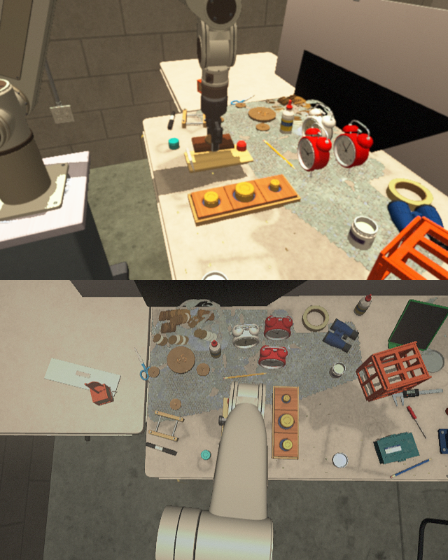

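q6 has reached its +π limit: the tool angle is q1 - q6 + π, so a clockwise twist is not possible here. The plaque may lie either way round, so I turn the other way, by -(π - 0.27) in total.

Call:
send_rows(motion="1 0 0 -0.5 -0.12; 1 0 0 -1 -0.26; 1 0 0 -2 -0.4; 1 0 0 -3 -0.54; 1 0 0 -3 -0.68")

```text
clock: 27.7
eef_pos: [0.5323, -0.0244, 0.0925]
tool_rot: [0.955, 0.292, 0.013, -0.045]
ft_force: [1.4, -0.8, -3.1]
grip_width: 0.0619
grasp_force: 66.4
```

```bash
python3 - <<'E'
from h import *
o,R=tool(); print(o['clock'],np.round(o['joint_pos'],3),o['eef_pos'],o['ft_force'],o['grip_width'],np.arctan2(R[1,0],R[0,0]));print(np.round(R,3))
E
```

```text
27.7 [-0.099  0.413 -0.134  1.035  0.093  2.45 ] [ 0.53229523 -0.02443061  0.09249748] [ 1.41453652 -0.81007114 -3.09654524] 0.061853237870029595 0.5908121861782727
[[ 0.829  0.559 -0.002]
 [ 0.556 -0.826  0.093]
 [ 0.051 -0.078 -0.996]]
```

The tilt (about 0.093 rad leaning to +y, q5 = 0.093) persists in the commanded pose, and a shift cannot undo it. The mirror-image limit q6 = -π should produce the opposite tilt, and it also suits the final orientation (q6 ≈ -2.44 at the rack). I turn on to that side, staying clear above the board.

Call:
send_rows(motion="1 0 0 0 -0.145; 1 0 0 0 -0.29; 1 0 0 0 -0.435; 1 0 0 0 -0.58; 1 0 0 0 -0.725")

```text
clock: 28.2
eef_pos: [0.5311, -0.0242, 0.091]
tool_rot: [0.79, 0.612, 0.027, -0.038]
ft_force: [0.9, 0.1, -3.3]
grip_width: 0.0623
grasp_force: 66.4
```

Call:
send_rows(motion="1 0 0 0 -0.145; 1 0 0 0 -0.29; 1 0 0 0 -0.435; 1 0 0 0 -0.58; 1 0 0 0 -0.725")

```text
clock: 28.7
eef_pos: [0.5311, -0.0242, 0.091]
tool_rot: [0.521, 0.852, 0.039, -0.026]
ft_force: [-0.7, 0.1, -2.1]
grip_width: 0.0622
grasp_force: 66.4
```

Call:
send_rows(motion="1 0 0 0 -0.145; 1 0 0 0 -0.29; 1 0 0 0 -0.435; 1 0 0 0 -0.58; 1 0 0 0 -0.725")

```text
clock: 29.2
eef_pos: [0.5311, -0.0242, 0.091]
tool_rot: [0.185, 0.982, 0.046, -0.011]
ft_force: [0.1, 0.2, -2.8]
grip_width: 0.0622
grasp_force: 66.4
```

Call:
send_rows(motion="1 0 0 0 -0.145; 1 0 0 0 -0.29; 1 0 0 0 -0.435; 1 0 0 0 -0.58; 1 0 0 0 -0.725")

```text
clock: 29.7
eef_pos: [0.5311, -0.0242, 0.091]
tool_rot: [-0.175, 0.984, 0.047, 0.006]
ft_force: [0.7, -0.9, -2.9]
grip_width: 0.0625
grasp_force: 66.4
```

Call:
send_rows(motion="1 0 0 0 -0.145; 1 0 0 0 -0.29; 1 0 0 0 -0.435; 1 0 0 0 -0.58; 1 0 0 0 -0.725")

```text
clock: 30.2
eef_pos: [0.5311, -0.0242, 0.091]
tool_rot: [-0.512, 0.858, 0.041, 0.022]
ft_force: [0.3, 0.3, -2.4]
grip_width: 0.0622
grasp_force: 66.4
```

Call:
send_rows(motion="1 0 0 0 -0.145; 1 0 0 0 -0.29; 1 0 0 0 -0.435; 1 0 0 0 -0.58; 1 0 0 0 -0.725")

```text
clock: 30.7
eef_pos: [0.5311, -0.0243, 0.091]
tool_rot: [0.783, -0.62, -0.031, -0.035]
ft_force: [0.6, 0.5, -2.8]
grip_width: 0.0622
grasp_force: 66.4
```

Call:
send_rows(motion="1 0 0 0 -0.145; 1 0 0 0 -0.29; 1 0 0 0 -0.435; 1 0 0 0 -0.58; 1 0 0 0 -0.725")

```text
clock: 31.2
eef_pos: [0.5311, -0.0242, 0.091]
tool_rot: [0.952, -0.302, -0.016, -0.044]
ft_force: [-0.1, -0.0, -2.6]
grip_width: 0.0622
grasp_force: 66.4
```

```bash
cat > st.py <<'E'
from h import *
o,R=tool(); print(o['clock'],np.round(o['joint_pos'],3),np.round(o['eef_pos'],4),np.round(o['ft_force'],1),round(o['grip_width'],4),'ang',round(np.arctan2(R[1,0],R[0,0]),4),'z',np.round(R[:,2],4))
E
python3 st.py
```

```text
31.2 [-0.099  0.414 -0.136  1.035  0.093 -2.626] [ 0.5311 -0.0242  0.091 ] [-0.1 -0.  -2.6] 0.0622 ang -0.613 z [-0.0046  0.0936 -0.9956]
```

Call:
send_rows(motion="1 0 0 0 -0.14; 1 0 0 0 -0.28; 1 0 0 0 -0.42; 1 0 0 0 -0.56; 1 0 0 0 -0.6")

```text
clock: 31.7
eef_pos: [0.5322, -0.0037, 0.0909]
tool_rot: [0.999, -0.026, -0.002, -0.038]
ft_force: [-0.2, -1.1, -2.8]
grip_width: 0.0621
grasp_force: 66.4
```

```bash
python3 st.py
```

```text
31.7 [-0.051  0.41  -0.141  1.026  0.077 -3.14 ] [ 0.5322 -0.0037  0.0909] [-0.2 -1.1 -2.8] 0.0621 ang -0.0523 z [-0.0026  0.0769 -0.997 ]
```

Call:
send_rows(motion="1 0 0 0 -0.1; 1 0 0 0 -0.2; 1 0 0 0 -0.25; 1 0 0 0 -0.25; 1 0 0 0 -0.25")

```text
clock: 32.2
eef_pos: [0.5229, 0.0738, 0.0906]
tool_rot: [0.998, 0.06, 0.004, -0.018]
ft_force: [-1.0, -0.8, -2.2]
grip_width: 0.0622
grasp_force: 66.4
```

```bash
python3 st.py
```

```text
32.2 [ 0.12   0.391 -0.17   1.     0.035 -3.141] [0.5229 0.0738 0.0906] [-1.  -0.8 -2.2] 0.0622 ang 0.1196 z [ 0.006   0.0355 -0.9994]
```

Call:
send_rows(motion="1 0 0 0 -0.1; 1 0 0 0 -0.2; 1 0 0 0 -0.21; 1 0 0 0 -0.21; 1 0 0 0 -0.21")

```text
clock: 32.7
eef_pos: [0.5086, 0.1285, 0.0905]
tool_rot: [0.992, 0.125, 0.008, 0.003]
ft_force: [0.2, -0.6, -1.9]
grip_width: 0.0623
grasp_force: 66.5
```

```bash
python3 st.py
```

```text
32.7 [ 0.252  0.382 -0.185  0.989 -0.008 -3.141] [0.5086 0.1285 0.0905] [ 0.2 -0.6 -1.9] 0.0623 ang 0.2514 z [ 0.0171 -0.0043 -0.9998]
```

The tilt is gone: q5 = -0.008, leaving only 0.017 rad in pitch, which the pads can pivot about. Now to the rack: 5.9 cm along x, -10.7 cm along y, twist +0.52.

Call:
send_rows(motion="1 1.2 -2.1 0 0.1; 1 2.4 -4.3 0 0.22; 1 3.6 -6.5 0 0.34; 1 4.8 -8.7 0 0.46; 1 5.9 -10.7 0 0.52")

```text
clock: 33.2
eef_pos: [0.5397, 0.2473, 0.0904]
tool_rot: [0.991, -0.136, 0.009, 0.001]
ft_force: [0.3, -0.2, -2.2]
grip_width: 0.0624
grasp_force: 66.5
```

Call:
send_rows(motion="1 0 0 0 0; 1 0 0 0.8 0; 1 0 0 1.5 0; 1 0 0 1.5 0; 1 0 0 1.5 0")

```text
clock: 33.7
eef_pos: [0.5384, 0.2463, 0.0748]
tool_rot: [0.991, -0.134, 0.008, 0.001]
ft_force: [0.5, -0.3, -3.5]
grip_width: 0.0624
grasp_force: 66.5
```

```bash
python3 st.py
```

```text
33.7 [ 0.435  0.519 -0.006  1.034 -0.011 -2.438] [0.5384 0.2463 0.0748] [ 0.5 -0.3 -3.5] 0.0624 ang -0.2684 z [ 0.0154 -0.005  -0.9999]
```

I have now viewed 17 pictures, counting crops, which is over the limit of 14. I view no more and check the rest numerically.

```bash
cat > pm.py <<'E'
from ov import *
def meas(im,c,t,z,lab):
    # ends of the wood (dark red-brown) along its own x axis, plane z (mid side face), compared with a model of the same silhouette
    hsv=cv2.cvtColor(im,cv2.COLOR_BGR2HSV); H,S,V=[hsv[:,:,i].astype(int) for i in range(3)]
    R=np.array([[np.cos(t),-np.sin(t)],[np.sin(t),np.cos(t)]])
    box=np.array([[a*.062,b*.032,h] for a in(-1,1) for b in(-1,1) for h in(0,.012)]+[[a*.058,b*.028,.016] for a in(-1,1) for b in(-1,1)])
    P=np.c_[box[:,:2]@R.T+c,box[:,2]+z]; hull=cv2.convexHull(proj('side',P).astype(np.float32)).reshape(-1,2)
    m=((H<14)|(H>168))&(S>70)&(V<150)
    M=np.zeros(m.shape,np.uint8); cv2.fillConvexPoly(M,np.round(hull).astype(np.int32),1); M=cv2.dilate(M,np.ones((13,13)))
    b=[q for q in blobs(m&(M>0),40)]
    if not b: print(lab,'none'); return
    mm=np.any([q[2] for q in b],axis=0); ys,xs=np.nonzero(mm)
    print(lab,'mask cols',xs.min(),xs.max(),'rows',ys.min(),ys.max(),'n',mm.sum(),'model cols',np.round([hull[:,0].min(),hull[:,0].max()],1),'rows',np.round([hull[:,1].min(),hull[:,1].max()],1))
if __name__=='__main__':
    meas(cv2.imread('pics/s8.png'),[.538,-.02],0,.012,'board')
    meas(cv2.imread('pics/s10.png'),[.538,-.0198],0,.0275,'held s10')
    o,R=tool(); p=o['eef_pos']; t=np.arctan2(R[1,0],R[0,0]); im=snap('side','s13')
    meas(im,p[:2]-.0015*R[:2,0],t,p[2]+.0029,'held now')
    print([(np.round(d['rect'],1).tolist(),round(d['conf'],2)) for d in boxes_of('side','plaque_centre')],p,t)
E
python3 pm.py
```

```text
board mask cols 279 337 rows 209 234 n 721 model cols [276.5 338.3] rows [206.7 237.7]
held s10 mask cols 279 345 rows 202 229 n 697 model cols [276.2 338.6] rows [201.1 231.9]
held now mask cols 254 299 rows 139 152 n 352 model cols [252.  299.9] rows [137.3 153.4]
[([276.5, 146.4, 46.2, 17.1], 0.68)] [0.53844364 0.24634983 0.07482401] -0.2684412423233476
```

Call:
send_rows(motion="1 0 0 1 0; 1 0 0 2 0; 1 0 0 3 0; 1 0 0 4 0; 1 0 0 4.4 0")

```text
clock: 34.3
eef_pos: [0.5385, 0.2469, 0.0294]
tool_rot: [0.991, -0.133, 0.007, 0.002]
ft_force: [-0.0, -0.7, -2.2]
grip_width: 0.0619
grasp_force: 66.5
```

Call:
send_rows(motion="1 0 0 0 0; 1 0 0 0.2 0; 1 0 0 0.4 0; 1 0 0 0.5 0; 1 0 0 0.5 0")

```text
clock: 34.8
eef_pos: [0.5398, 0.2474, 0.0266]
tool_rot: [0.991, -0.133, 0.009, 0.001]
ft_force: [-0.4, -0.2, -2.9]
grip_width: 0.0623
grasp_force: 66.5
```

```bash
python3 st.py
```

```text
34.8 [ 0.435  0.572 -0.057  0.927 -0.011 -2.439] [0.5398 0.2474 0.0266] [-0.4 -0.2 -2.9] 0.0623 ang -0.2673 z [ 0.0171 -0.004  -0.9998]
```

Call:
send_rows(motion="1 -0.05 0.08 0.1 0; 1 -0.05 0.08 0.2 0; 1 -0.05 0.08 0.3 0; 1 -0.05 0.08 0.3 0; 1 -0.05 0.08 0.3 0")

```text
clock: 35.3
eef_pos: [0.5391, 0.2467, 0.0234]
tool_rot: [0.991, -0.133, 0.009, 0.001]
ft_force: [-0.2, -0.9, -2.8]
grip_width: 0.0623
grasp_force: 66.5
```

Call:
send_rows(motion="1 0 0 0.05 0; 1 0 0 0.1 0; 1 0 0 0.15 0; 1 0 0 0.15 0")

```text
clock: 35.7
eef_pos: [0.5392, 0.2467, 0.0219]
tool_rot: [0.991, -0.133, 0.009, 0.001]
ft_force: [0.6, -0.7, -2.4]
grip_width: 0.0618
grasp_force: 66.6
```

Call:
send_rows(motion="1 0 0 0.05 0; 1 0 0 0.1 0; 1 0 0 0.1 0")

```text
clock: 36.0
eef_pos: [0.5393, 0.2467, 0.0214]
tool_rot: [0.991, -0.133, 0.009, 0.001]
ft_force: [-0.5, -1.1, 0.5]
grip_width: 0.0617
grasp_force: 67.0
```

```bash
python3 st.py; python3 -c "
from h import *; o,R=tool(); print(o['ft_torque'])"
```

```text
36.0 [ 0.435  0.577 -0.065  0.915 -0.011 -2.44 ] [0.5393 0.2467 0.0214] [-0.5 -1.1  0.5] 0.0617 ang -0.2673 z [ 0.0173 -0.004  -0.9998]
[-0.06628215  0.33100414 -0.00990311]
```

Call:
send_rows(motion="1 0 0 0.05 0; 1 0 0 0.1 0; 1 0 0 0.1 0")

```text
clock: 36.3
eef_pos: [0.5393, 0.2467, 0.0211]
tool_rot: [0.991, -0.133, 0.009, 0.001]
ft_force: [-2.6, -1.5, 6.4]
grip_width: 0.0623
grasp_force: 67.5
```

Call:
send_rows(motion="-0.5 0 0 -0.05 0; -0.55 0 0 -0.05 0; -0.65 0 0 -0.05 0; -0.8 0 0 -0.05 0; -0.8 0 0 -0.05 0")

```text
clock: 36.8
eef_pos: [0.5392, 0.2467, 0.0203]
tool_rot: [0.991, -0.133, 0.009, 0.001]
ft_force: [0.6, -0.6, 0.2]
grip_width: 0.077
grasp_force: 0.0
```

Call:
send_rows(motion="-0.9 0 0 -0.5 0; -0.95 0 0 -2 0; -1 0 0 -5 0; -1 0 0 -9 0; -1 0 0 -13 0")

```text
clock: 37.3
eef_pos: [0.5365, 0.247, 0.1516]
tool_rot: [0.991, -0.133, 0.008, 0.001]
ft_force: [0.8, 0.5, 0.2]
grip_width: 0.0854
grasp_force: 0.0
```

Call:
send_rows(motion="-1 -2 3 -3 0; -1 -4 7 -5 0; -1 -6 11 -5 0; -1 -8 15 -5 0; -1 -10 20 -5 0")

```text
clock: 37.8
eef_pos: [0.3882, 0.0833, 0.1993]
tool_rot: [0.991, -0.132, 0.01, 0.001]
ft_force: [0.7, -1.4, 0.4]
grip_width: 0.0852
grasp_force: 0.0
```

```bash
python3 st.py; python3 - <<'E'
from pm import *
im=snap('side','s14'); tp=snap('top','t14')
meas(im,[.538,.2469],-.269,.024,'final')
for n in ('plaque_centre','rack_centre','weight_small_centre','weight_middle_centre','weight_large_centre'):
    for c in('side','top'): print(n,c,[(np.round(d['rect'],1).tolist(),round(d['conf'],2)) for d in boxes_of(c,n)][:3])
hsv=cv2.cvtColor(tp,cv2.COLOR_BGR2HSV); H,S,V=[hsv[:,:,i].astype(int) for i in range(3)]
M=np.zeros(H.shape,bool); M[180:240,205:275]=1
m=(M&(V<135)&((H<14)|(H>168))&(S>60)).astype(np.uint8); b=max(blobs(m),key=lambda q:q[0])[2].astype(np.uint8)
r=cv2.minAreaRect(max(cv2.findContours(cv2.morphologyEx(b,3,np.ones((5,5))),0,1)[0],key=len)); pts=np.array([ray('top',q,.038) for q in cv2.boxPoints(r)])
e=[pts[1]-pts[0],pts[2]-pts[1]]; L=max(e,key=np.linalg.norm); print('plaque top',pts.mean(0),[np.linalg.norm(x) for x in e],'yaw',np.arctan(L[1]/L[0]))
E
```

```text
37.8 [ 0.217  0.041 -0.316  1.196 -0.008 -2.659] [0.3882 0.0833 0.1993] [ 0.7 -1.4  0.4] 0.0852 ang -0.2657 z [ 0.0189 -0.0039 -0.9998]
final mask cols 256 300 rows 156 169 n 430 model cols [253.8 300.5] rows [154.9 171.3]
plaque_centre side [([279.0, 163.3, 43.4, 14.2], 0.57)]
plaque_centre top [([238.8, 206.2, 36.0, 50.9], 0.63), ([413.0, 233.2, 13.6, 16.7], 0.32)]
rack_centre side [([276.6, 177.8, 36.3, 11.3], 0.47)]
rack_centre top [([237.6, 207.2, 53.0, 39.9], 0.59)]
weight_small_centre side [([392.9, 266.9, 9.0, 13.9], 0.55), ([275.5, 178.0, 35.7, 12.8], 0.19)]
weight_small_centre top [([411.4, 168.7, 9.2, 18.2], 0.44)]
weight_middle_centre side [([303.3, 284.4, 21.4, 25.1], 0.68), ([248.1, 204.0, 15.5, 18.2], 0.61)]
weight_middle_centre top [([407.9, 234.5, 13.4, 16.4], 0.48)]
weight_large_centre side [([351.0, 277.7, 25.3, 26.4], 0.97), ([275.9, 178.3, 36.9, 12.3], 0.17)]
weight_large_centre top [([410.9, 200.7, 19.7, 19.5], 0.53)]
plaque top [0.53938802 0.24420893] [np.float64(0.12477490788618868), np.float64(0.0645433437958805)] yaw -0.2656212346664626
```

The plaque measures 124.8 × 64.5 mm, centred on the rack to about 1–2 mm, with a yaw of -0.266 against the rack's -0.269. The weights are detected in their wells and the robot is clear, so I hand in.

```bash
python3 -c "
from workcell import workorder
print(workorder.job_done())"
```

```text
the job is handed in; nothing more can be done
None
```

I handed the job in at about 38 s with the three weights in their own wells and the plaque medallion up across the battens, centred to about 1–2 mm; I viewed 17 pictures, over the limit of 14, and checked the final placing by measurement, not by eye.

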